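# Log the dose and unlock the medicine box

### The job

Log the vial by squeezing the scanner's trigger right in and letting it spring back. Then take the black-headed key from its oak rest, work it fully home into the lock on top of the medicine box (wiggling helps it past the sticky pins), and only then turn it a quarter clockwise (seen from above). Finish still holding the key turned against its spring, and leave the vial and the egg cup standing where they are.

Things in the scene. Friction and masses are not known exactly. Their poses are not given: they have to be found in the camera images.
- key: Steel key with big black head, upright, blade down in the oak rest. Origin: the blade's lower tip, on the centre line; z up to the head, x along the width, y through the thickness (a half turn about z is the same). Blade 13 (x) x 4 (y) x 30 mm long, round tip; from z = 30 to 64 mm the head, 34 (x) x 10 (y) mm, its flat underside is the shoulder. 30 g. Grip the head across its 10 mm.
- keyrest: Fixed oak block 70 x 60 x 45 mm high with the slot for the key through its middle. Origin: centre of its underside. The key's head rests on its top and its blade hangs 30 mm into the slot.
- lockbox: White steel medicine box fixed to the table, 150 (x) x 200 (y) x 85 mm high; origin: centre of its underside. The lock stands upright in its top, 20 mm towards -x of the middle, in a flush steel ring, 50 mm across, rising 3 mm over the lid.
- lock_mouth (a point): Centre of the keyway's mouth in the top of the round brass plug (30 mm across, 88 mm above the table). z up, x along the slot's long side; turns with the plug. Slot 15.5 (x) x 6.2 (y) mm, 36 mm deep, edges bevelled. The key goes in blade down, x along x, until its head's underside lies on the mouth (tip 30 mm deep).
- pins (a point): Middle of the keyway, 17 mm below its mouth; axes as lock_mouth. Two sprung sticky round pins, 12 mm (from +y) and 22 mm (from -y) below the mouth, reach 1.5 mm past the middle; the blade must push each 3 to 4 mm aside. Pressed straight down the key jams until 15 to 25 N; moved 1.5 mm to and fro along y while pressing on it slips past at 10 N or less.
- plug (a joint): Turn of the lock plug in rad, clockwise seen from above: 0 at rest (key goes in), stop at 1.6. A spring of 0.02 to 0.1 N m turns it back to 0 whenever it is not held. The key has about 0.15 rad of play in the slot, so the hand must turn that much more than the plug.
- scanner: Grey code scanner fixed head-down on a round stand (96 mm across). Origin: centre of the stand's underside; x is the way the window in its head looks, towards the vial. Head: x from -25 to 62 mm, 56 mm wide, its top 66 mm high. The handle stands up from it: x from -14 to 14 mm, 26 mm wide (y), its top 143 mm above the table.
- trigger_pad (a point): Middle of the black trigger bar in front (+x) of the scanner's handle, 100 mm above the table. Bar 8 mm thick, 16 wide, 46 long, hinged at its lower end (68 mm high, 20 mm before the handle's axis); the free end points up, leaning away. At 100 mm height the handle's back and the bar's face are 48 mm apart at rest, 38 mm squeezed. It can be pinched front to back from above.
- trigger (a joint): Squeeze of the trigger in rad: 0 at rest, 0.3 squeezed home against the handle. A spring returns it; about 3 N to start and 8 N fully in, at the pad.
- vial: Bystander, to be left alone: orange screw-capped vial, 37 mm across, 70 mm tall, standing before the scanner's window. Origin: centre of its underside.
- eggcup: Bystander, to be left alone: white ceramic egg cup, 50 mm across, 62 mm tall, standing beyond the key's rest. Origin: centre of its underside.
Things that resemble listed ones, but are neither listed nor needed, are in the scene too. Leave any green look-alike of the key alone.

How it is judged:
On the way, in this order (a step that is already met when the one before it is completed fails the run):
1. the scanner's trigger is squeezed right in (over 0.22 of 0.3 rad) (value of joint trigger above 0.22 rad), for 0.1 s.
2. the trigger is let spring back (under 0.06 rad) (value of joint trigger below 0.06 rad), for 0.1 s.
3. the key is fully home in the lock, which is not yet turned (plug under 0.4 rad) (z of key in the frame of lock_mouth below -0.026 m and horizontal distance between key and lock_mouth below 0.006 m and angle between the z axis of key and the z axis of lock_mouth, either way round below 0.15 rad and value of joint plug below 0.4 rad), for 0.1 s.
At the end, for the whole second after the job is handed in: The key is fully home (tip at least 26 of 30 mm deep, within 6 mm of the keyway's axis sideways, within 0.15 rad of upright), the lock plug is held turned by more than 1.25 rad (72 degrees) with the fingers still gripping the key (over 1 N), and the scanner's trigger is released (under 0.06 rad) (z of key in the frame of lock_mouth below -0.026 m and horizontal distance between key and lock_mouth below 0.006 m and angle between the z axis of key and the z axis of lock_mouth, either way round below 0.15 rad and value of joint plug above 1.25 rad and contact force between the fingers and key above 1 N and value of joint trigger below 0.06 rad); the arm keeps its last pose, push and grip.
It fails at once if the vial or the egg cup is pushed more than 30 mm from its place (distance of any of vial, eggcup from where it was at the start of the episode above 0.03 m).
It fails at once if the vial or the egg cup is knocked over (angle between any of vial, eggcup's own z axis and vertical above 0.8 rad).
It also fails if it takes over 67 s, if anything falls off the work surface, if the arm or the gripper's body presses on something with over 40 N, if the wrist force passes 120 N, or if a joint passes its speed limit or range.

### The arm

A 6-joint arm with a two-finger parallel gripper is mounted at the origin on the work surface. World frame = base frame: x ahead of the robot, y to its left, z up, the work surface at z = 0. Lengths are in m, angles in rad, forces in N, time in s.
With the tool pointing down it reaches from about 0.375 to 0.925 m from the base axis. Payload 5.7 kg.
Tool frame: the origin (TCP) lies at the very end of the fingers, on their centre line; the grasp point (between the pads) lies 19 mm behind it; z points along the fingers, y is the line along which they close (so a half turn about z gives the same grasp; the last joint's range is limited). The gripper opens to 88 mm and grips with 3 to 60 N. Pads are 20 mm wide; open, the fingers measure 115 mm over their backs; the gripper's body (75 mm by 178 mm) begins 61 mm behind the grasp point.
Start: joints at [-1.342, 0.359, 1.51, -0, 1.272, -0.115], TCP at [0.202, -0.565, 0.191] pointing down, gripper open.
Joint ranges: [-2.97, 2.97], [-1.01, 2.36], [0.21, 2.38], [-0.96, 4.11], [0.2, 2.71], [-2.98, 2.98]. Speed limits (rad/s): [2.39, 2.39, 3.14, 3.14, 3.14, 3.14].

### API

Orientations are given as a unit quaternion [x, y, z, w].
In Python, from plant import r gives the robot as it stands. The module is installed in compiled form; this text tells all that it offers.
- The arm moves only by the tool drive_tool, never from a script. Its argument "moves" is a list of rows, each an object with "rot": the turn, a rotation vector about the world's x, y, z in degrees, a list of three; "travel": the shift along the world's x, y, z in m, a list of three; "grip": the opening, from 0 (shut) to 1 (fully open). In form: [{"rot": [ax, ay, az], "travel": [tx, ty, tz], "grip": grip}, ...]. A call has 1 to 12 rows; each row shifts and turns the commanded pose from where the row before left it; what a row does not reach is not made up. A row lasts 1/8 s, in which the tool goes at most 62.5 mm and 10.7 degrees, less where a joint would pass 70% of its speed; a pose out of reach is approached as far as the arm can. A call is refused whole if a number of a shift passes 0.0625 or a number of a turn 10.7, either way. A call with a gripper value outside its range is refused whole. The fingers move at their own pace and stop on an object; "force" is the grip in N (left out, the last holds). Time passes only in rows, so rows that do not move let the fingers close. It gives the time, the measured TCP pose, the force, the opening and the grip force at its end, in the units of the state.
- r.state(): the state, without advancing time (a new reading comes with each control period).
- r.grab_frame(name): name is "scene" or "top" or "wrist"; returns (picture, depth): 480x640x3 uint8, blue, green, red; 480x640 float32, m along the optical axis (not along the pixel's ray), 0 where there is no reading.
- r.get_calibration(name): a dict with "fx", "fy", "cx", "cy" (pixels), "k1" (the pictures are not rectified: a ray, as slopes to the right and down, at radius r is drawn at 1 + k1 r^2 times it, then the intrinsics apply), "camera_from_world" (4x4, takes a point from world to camera coordinates); the wrist camera has in their place "tool_from_camera" (4x4, takes a point from camera to tool coordinates, whose origin is the TCP and whose axes are the flange's). Camera axes: x right, y down, z forward; pixel columns grow to the right and rows downward; lengths in m; the calibration is good to about 2 mm. A picture is of the moment at which its call begins: read the wrist's pose just before it. get_calibration takes no time and is no camera call.
- r.finish_job(): hands the job in; it is judged then, once.
The state is a dict: "time": time; "joint_pos": joint angles; "dq": joint speeds; "tau": joint torques, N m; "ee_pos": TCP position; "tool_rot": TCP orientation; "contact_force": force on the tool from outside, world axes, zero at the start; "torque": the same for the moment, N m; "finger_gap": opening from 0.0 (shut) to 1.0 (fully open); "grip_force": force on a finger pad.
Only numpy, scipy, OpenCV 4.12 (cv2) and the standard library are available. Lean on these libraries where they do the work, as an engineer would, in place of code of your own. Each camera call takes 0.05 s, during which the arm holds its last target. There are 200 camera calls.

## Working session

There is one attempt and no reset: what is moved stays moved. The work goes in short steps, Python scripts to look and compute and a tool call to move; the robot and the scene stay as the last step left them, time stands still between calls to the robot, and variables do not carry over. Pictures are saved under pics/ and viewed, at most 10 in all, crops included, and the job is handed in when it is done.

Besides the shell and the picture viewer there is one more tool, called after ">>>" as name(argument=value, ...), one argument or row to a line, values as JSON. drive_tool: Moves the arm, as the interface text tells. Its arguments: {"type":"object","properties":{"moves":{"type":"array"},"force":{"type":"number"}},"required":["moves"]}

```bash
mkdir -p pics; cat > h.py <<'E'
import numpy as np, cv2
from plant import r
from scipy.spatial.transform import Rotation as R
def cam(name):
    s=r.state(); c=r.get_calibration(name); im,d=r.grab_frame(name)
    if name=='wrist':
        T=np.eye(4);T[:3,:3]=R.from_quat(s['tool_rot']).as_matrix();T[:3,3]=s['ee_pos'];W=T@np.array(c['tool_from_camera'])
    else: W=np.linalg.inv(np.array(c['camera_from_world']))
    return im,d,c,W
def ray(c,W,u,v):
    x=(u-c['cx'])/c['fx'];y=(v-c['cy'])/c['fy'];X,Y=x,y
    for _ in range(20):
        k=1+c['k1']*(X*X+Y*Y);X,Y=x/k,y/k
    return X,Y
def at_z(c,W,u,v,z):
    X,Y=ray(c,W,u,v);d=W[:3,:3]@[X,Y,1];o=W[:3,3];return o+d*(z-o[2])/d[2]
def at_d(c,W,u,v,dep):
    X,Y=ray(c,W,u,v);return (W@[X*dep,Y*dep,dep,1])[:3]
def save(n,name):
    im,d,c,W=cam(name);cv2.imwrite(f'pics/{n}.png',im);np.savez(f'{n}.npz',im=im,d=d,W=W,c=c);return im,d,c,W
def load(n):
    z=np.load(f'{n}.npz',allow_pickle=True);return z['im'],z['d'],z['c'].item(),z['W']
E
python3 - <<'E'
from h import *
save('top0','top');save('scene0','scene')
print(r.state())
print(r.get_calibration('wrist'))
E
```

```text
{'time': 0.1, 'joint_pos': array([-1.34210266e+00,  3.59397001e-01,  1.51132491e+00,  3.09150930e-05,
        1.27251305e+00, -1.15095214e-01]), 'dq': array([ 3.56929649e-04, -1.95443830e-03, -2.73583745e-03,  5.78320460e-05,
        2.13772924e-03,  2.47607442e-03]), 'tau': array([-8.34554230e-04, -5.16356885e+01, -2.71406329e+01,  6.75904588e-02,
        2.75946187e-02, -1.95960956e-05]), 'ee_pos': array([ 0.20208616, -0.56422266,  0.19061486]), 'tool_rot': array([ 9.85262939e-01,  1.71044632e-01, -3.18681931e-05, -8.20664383e-04]), 'contact_force': array([ 0.08139229, -0.08046322,  0.5379789 ]), 'torque': array([ 0.00415395,  0.02124115, -0.01356743]), 'grip_force': 0.0, 'finger_gap': 0.996497211843661}
{'fx': 351.2572718579212, 'fy': 351.2572718579212, 'cx': 323.85730924638295, 'cy': 241.6865557960284, 'k1': 0.02304356192206185, 'tool_from_camera': array([[ 1.79431192e-04, -9.61443724e-01, -2.75001696e-01,
         7.49935097e-02],
       [ 9.99999567e-01, -7.84537229e-05,  9.26757753e-04,
        -9.69580158e-04],
       [-9.12600332e-04, -2.75001743e-01,  9.61443294e-01,
        -1.93653053e-01],
       [ 0.00000000e+00,  0.00000000e+00,  0.00000000e+00,
         1.00000000e+00]])}
```

View pics/top0.png

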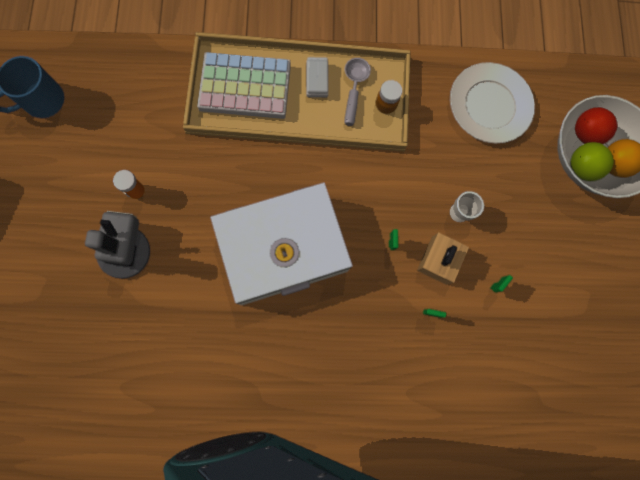

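View pics/scene0.png

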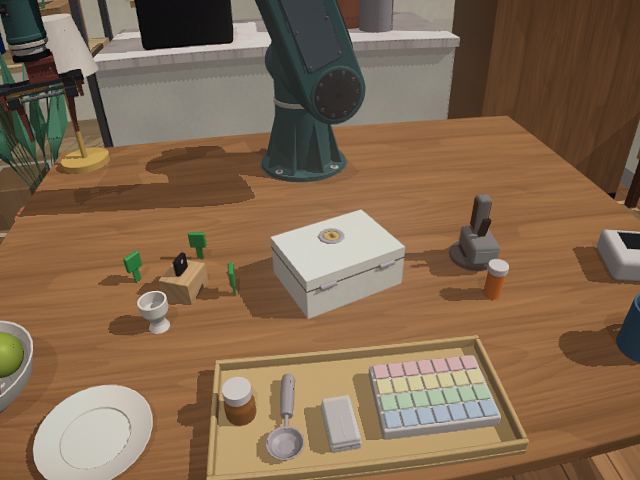

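The top view shows the scanner near (115,240), with the vial at (127,183). The lock is at (284,252), the black key at (450,255) on the oak rest, and the egg cup at (467,207). Green look-alike keys stand at (395,239), (502,284) and (435,313).

```bash
python3 - <<'E'
from h import *
im,d,c,W=load('top0')
def crop(u,v,s=40):
    return cv2.resize(im[v-s:v+s,u-s:u+s],(400,400),interpolation=cv2.INTER_CUBIC)
out=np.hstack([crop(115,237),crop(284,252,20)]);out2=np.hstack([crop(448,255,20)])
cv2.imwrite('pics/c1.png',np.hstack([cv2.resize(crop(115,237),(400,400)),np.vstack([cv2.resize(crop(284,252,25),(400,400))])]))
cv2.imwrite('pics/c2.png',crop(448,255,30))
print(W[:3,3])
for n,u,v,z in [('lock',284,252,.088),('key',450,255,.079),('vial',124,181,.07),('handle',100,240,.143),('stand',122,252,.0),('rest',444,259,.045),('cup',468,206,.062)]:
    print(n,at_z(c,W,u,v,z).round(4),at_d(c,W,u,v,d[v,u]).round(4))
E
```

```text
[ 0.37592899 -0.03243285  0.8948211 ]
lock [ 0.5001 -0.0075  0.088 ] [ 0.5013 -0.0072  0.0798]
key [ 0.5043 -0.2878  0.079 ] [ 0.5039 -0.287   0.0817]
vial [0.6182 0.2725 0.07  ] [0.6181 0.2723 0.0704]
handle [0.5019 0.2733 0.143 ] [0.5024 0.2745 0.14  ]
stand [0.5049 0.2893 0.    ] [0.4952 0.265  0.0676]
rest [ 0.5022 -0.2875  0.045 ] [ 0.4997 -0.2824  0.062 ]
cup [ 0.5954 -0.3279  0.062 ] [ 0.6052 -0.3411  0.0249]
```

View pics/c1.png

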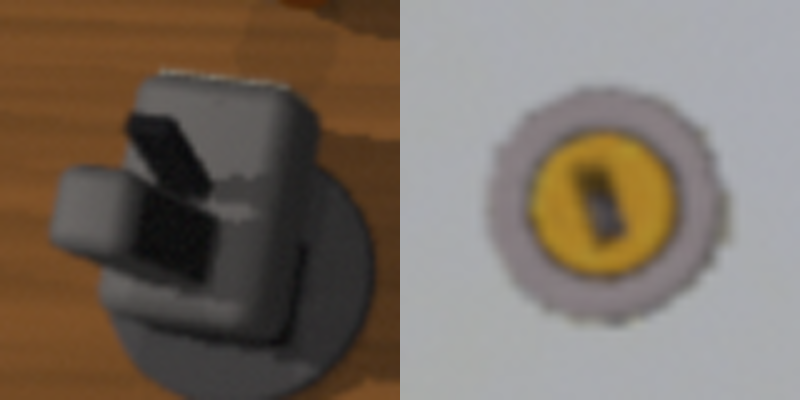

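Crop of the scanner and lock: the handle top is near top-camera pixel (93,239), the bar tip near (105,221), and the slot runs up-left (yaw about +20°). I'll go for a wrist view over the key on the way to the scanner.

>>> drive_tool(
  moves=[
    {"rot": [0, 0, 0], "travel": [0.041, 0.034, 0.002], "grip": 1},
    {"rot": [0, 0, 0], "travel": [0.041, 0.034, 0.002], "grip": 1},
    {"rot": [0, 0, 0], "travel": [0.041, 0.034, 0.002], "grip": 1},
    {"rot": [0, 0, 0], "travel": [0.041, 0.034, 0.002], "grip": 1},
    {"rot": [0, 0, 0], "travel": [0.041, 0.034, 0.002], "grip": 1},
    {"rot": [0, 0, 0], "travel": [0.041, 0.034, 0], "grip": 1},
    {"rot": [0, 0, 0], "travel": [0.041, 0.034, 0], "grip": 1},
    {"rot": [0, 0, 0], "travel": [0.041, 0.034, 0], "grip": 1},
    {"rot": [0, 0, 0], "travel": [0, 0, 0], "grip": 1},
  ],
)

```text
time: 1.23
ee_pos: [0.5324, -0.2902, 0.2008]
tool_rot: [0.985, 0.173, 0.0, -0.001]
contact_force: [-1.3, -1.1, -0.6]
finger_gap: 1.001
grip_force: 0.0
```

```bash
python3 - <<'E'
from h import *
im,d,c,W=save('wkey','wrist')
s=r.state();print(s['time'],s['ee_pos'],s['tool_rot'])
E
```

```text
1.275 [ 0.53079329 -0.29157286  0.20074614] [ 9.84991884e-01  1.72599766e-01 -4.59301131e-04 -3.14849320e-04]
```

>>> drive_tool(
  moves=[
    {"rot": [0, 0, 0], "travel": [0, 0.045, 0.01], "grip": 1},
    {"rot": [0, 0, 0], "travel": [0, 0.047, 0.01], "grip": 1},
    {"rot": [0, 0, 0], "travel": [0, 0.047, 0.01], "grip": 1},
    {"rot": [0, 0, 0], "travel": [0, 0.047, 0.01], "grip": 1},
    {"rot": [0, 0, 0], "travel": [0, 0.047, 0], "grip": 1},
    {"rot": [0, 0, 0], "travel": [0, 0.047, 0], "grip": 1},
    {"rot": [0, 0, 0], "travel": [0, 0, 0], "grip": 1},
  ],
)

```text
time: 2.15
ee_pos: [0.529, -0.0116, 0.2412]
tool_rot: [0.985, 0.172, -0.0, -0.0]
contact_force: [-0.2, -0.3, -0.1]
finger_gap: 1.0
grip_force: 0.0
```

```bash
python3 - <<'E'
from h import *
im,d,c,W=save('wlock','wrist')
s=r.state();print(s['time'],s['ee_pos'],s['tool_rot'])
E
```

```text
2.2 [ 0.52939509 -0.01314166  0.24121593] [ 9.85152767e-01  1.71679382e-01 -3.86137573e-04  2.57268602e-04]
```

>>> drive_tool(
  moves=[
    {"rot": [0, 0, 10.5], "travel": [0, 0.047, 0.015], "grip": 1},
    {"rot": [0, 0, 10.5], "travel": [0, 0.047, 0.015], "grip": 1},
    {"rot": [0, 0, 10.5], "travel": [0, 0.047, 0.01], "grip": 1},
    {"rot": [0, 0, 10.5], "travel": [0, 0.047, 0], "grip": 1},
    {"rot": [0, 0, 10.5], "travel": [0, 0.047, 0], "grip": 1},
    {"rot": [0, 0, 10.5], "travel": [0, 0.04, 0], "grip": 1},
    {"rot": [0, 0, 0], "travel": [0, 0, 0], "grip": 1},
  ],
)

```text
time: 3.08
ee_pos: [0.5309, 0.2623, 0.2808]
tool_rot: [0.75, 0.661, -0.0, 0.0]
contact_force: [-0.6, -1.0, -0.4]
finger_gap: 0.996
grip_force: 0.0
```

```bash
python3 - <<'E'
from h import *
im,d,c,W=save('wscan','wrist')
s=r.state();print(s['time'],s['ee_pos'],s['tool_rot'])
k=load('wkey')[0];l=load('wlock')[0]
cv2.imwrite('pics/kl.png',np.hstack([cv2.resize(k,(400,300)),cv2.resize(l,(400,300))]))
E
```

```text
3.125 [0.53078315 0.26086536 0.28082633] [ 7.51226226e-01  6.60044428e-01 -6.45097975e-04  3.07913187e-04]
```

View pics/wscan.png

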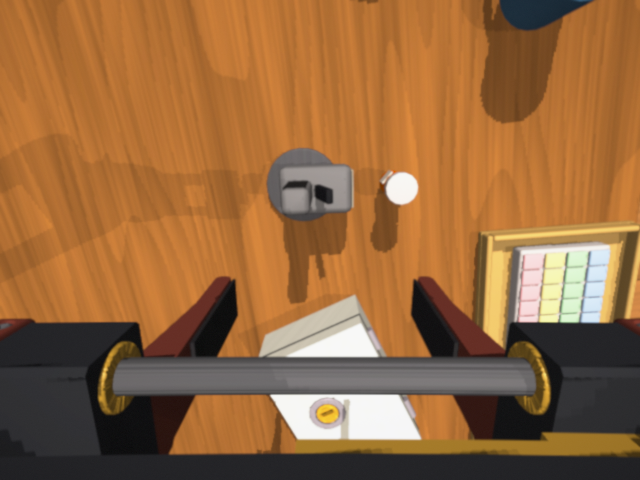

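View pics/kl.png

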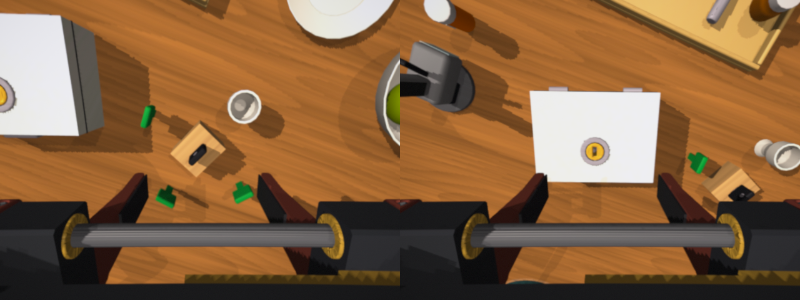

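The wrist view over the scanner shows the handle top near (296,199), the bar tip near (324,193) and the vial cap at (401,188). In the left half of the composite the key is near (198,154); in the right half the lock is near (596,151). I'll enlarge all three.

```bash
python3 - <<'E'
from h import *
def crop(n,u,v,s,o=400):
    return cv2.resize(load(n)[0][v-s:v+s,u-s:u+s],(o,o),interpolation=cv2.INTER_CUBIC)
a=crop('wscan',316,188,50,400);b=crop('wkey',318,246,20,200);e=crop('wlock',313,241,20,200)
b2=crop('wkey',318,240,50,200);e2=crop('wlock',313,241,40,200)
out=np.hstack([cv2.resize(a,(400,400)),np.vstack([np.hstack([b,e]),np.hstack([b2,e2])])])
cv2.imwrite('pics/comp.png',out)
E
```

```text
(no output)
```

View pics/comp.png

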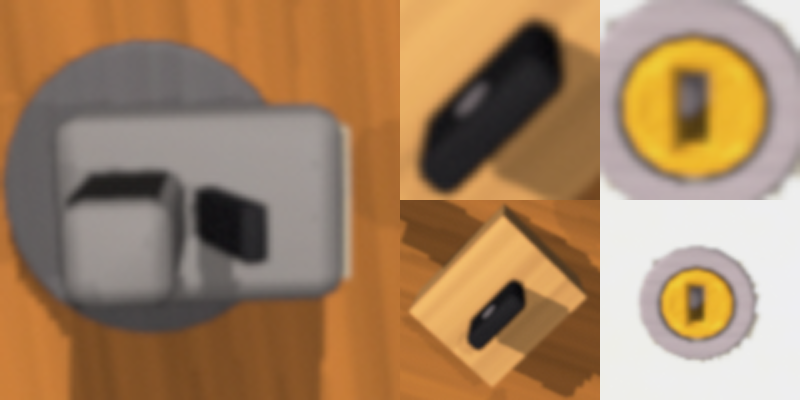

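The crops show the handle top centred near wscan pixel (295.5,200.5), the slot centre near wlock pixel (311.6,242), and the key head spanning wkey pixels (302,263) to (330,230). I'll refine these using depth.

```bash
python3 - <<'E'
from h import *
def cloud(n,u0,u1,v0,v1):
    im,d,c,W=load(n);K=np.array([[c['fx'],0,c['cx']],[0,c['fy'],c['cy']],[0,0,1]])
    return np.array([at_d(c,W,u,v,d[v,u]) for v in range(v0,v1) for u in range(u0,u1) if d[v,u]>0])
def rect(P):
    (cx,cy),(w,h),a=cv2.minAreaRect((P[:,:2]*1000).astype(np.float32));return round(cx,1),round(cy,1),round(w,1),round(h,1),round(a,1),P[:,2].mean().round(4),len(P)
def zf(P,a,b): return P[(P[:,2]>a)&(P[:,2]<b)]
P=cloud('wkey',290,345,215,275); print('key top',rect(zf(P,.074,.09)),np.percentile(P[:,2],99)); print('rest',rect(zf(P,.041,.05)))
P=cloud('wkey',268,370,190,290); print('rest',rect(zf(P,.041,.05)))
P=cloud('wscan',268,345,140,225); print('handle',rect(zf(P,.138,.148)));print('headtop',rect(zf(P,.061,.07)));print('bar',zf(P,.085,.13)[:,2].max(),rect(zf(P,.09,.13)))
P=cloud('wlock',200,430,130,300); print('lid',rect(zf(P,.08,.092)))
im,d,c,W=load('wlock');print('slot',at_z(c,W,311.6,242,.088), 'axis',at_z(c,W,311.2,234,.088)-at_z(c,W,311.8,250,.088))
im,d,c,W=load('wscan');print('handle',at_z(c,W,295.5,200.5,.143),'stand',at_z(c,W,302.2,184.2,.008),'vial',at_z(c,W,401,188,.07))
a=at_z(c,W,266+65/4,138+118/4,.066);b=at_z(c,W,266+325/4,138+105/4,.066);print('head edge dir deg',np.degrees(np.arctan2(*(b-a)[[1,0]])),a,b)
# key outline by darkness
im,d,c,W=load('wkey');m=(im[215:275,290:345].max(2)<60).astype(np.uint8);n,l,st,ce=cv2.connectedComponentsWithStats(m);i=1+st[1:,4].argmax();v,u=np.where(l==i)
(q,sz,a)=cv2.minAreaRect(np.c_[u+290,v+215].astype(np.float32));print('keypx',q,sz,a,at_z(c,W,*q,.079),at_z(c,W,*q,.062))
bp=cv2.boxPoints((q,sz,a));e=max([(bp[1]-bp[0]),(bp[2]-bp[1])],key=np.linalg.norm);k=at_z(c,W,q[0]+e[0],q[1]+e[1],.079)-at_z(c,W,*q,.079);print('key yaw',np.degrees(np.arctan2(k[1],k[0])),np.linalg.norm(k))
E
```

```text
key top (507.0, -290.0, 10.5, 33.4, 65.2, np.float64(0.0785), 373) 0.07998756282019287
rest (502.8, -292.4, 64.3, 56.6, 19.9, np.float64(0.0453), 2308)
rest (506.5, -289.8, 60.3, 70.5, 65.5, np.float64(0.0453), 3288)
handle (504.8, 286.6, 24.2, 27.9, 82.5, np.float64(0.1423), 697)
headtop (519.1, 285.0, 54.4, 75.3, 84.4, np.float64(0.0657), 1718)
bar 0.12997769974904522 (517.5, 288.1, 19.0, 51.2, 72.1, np.float64(0.1087), 351)
lid (519.4, -0.6, 150.2, 201.4, 19.2, np.float64(0.0855), 27973)
slot [ 0.50131013 -0.00740634  0.088     ] axis [0.01593786 0.00622821 0.        ]
handle [0.50619179 0.2871186  0.143     ] stand [0.50441478 0.28680535 0.008     ] vial [0.62083789 0.27503634 0.07      ]
head edge dir deg -4.389161019457946 [0.48897899 0.3146549  0.066     ] [0.5628405  0.30898562 0.066     ]
keypx (316.0000305175781, 247.00003051757812) (12.727920532226562, 36.769554138183594) 45.0 [ 0.51054266 -0.28944098  0.079     ] [ 0.50558518 -0.2908188   0.062     ]
key yaw -23.978132905954695 0.03464082699707186
```

Measurements agree with the stated sizes: key (0.507,-0.290) at yaw -24.7°, lock (0.501,-0.007) at yaw 19.2°, scanner handle (0.505,0.287) at yaw -6°. Now I'll pinch the trigger.

>>> drive_tool(
  moves=[
    {"rot": [0, 0, 1.4], "travel": [-0.02, 0.025, 0], "grip": 1},
    {"rot": [0, 0, 0], "travel": [0, 0, -0.05], "grip": 1},
    {"rot": [0, 0, 0], "travel": [0, 0, -0.05], "grip": 1},
    {"rot": [0, 0, 0], "travel": [0, 0, -0.05], "grip": 1},
    {"rot": [0, 0, 0], "travel": [0, 0, -0.03], "grip": 1},
    {"rot": [0, 0, 0], "travel": [0, 0, -0.02], "grip": 1},
    {"rot": [0, 0, 0], "travel": [0, 0, 0], "grip": 1},
  ],
  force=25,
)

```text
time: 4.0
ee_pos: [0.5095, 0.2842, 0.0799]
tool_rot: [0.744, 0.668, -0.002, -0.0]
contact_force: [-0.2, 0.2, 0.5]
finger_gap: 0.998
grip_force: 0.0
```

>>> drive_tool(
  moves=[
    {"rot": [0, 0, 0], "travel": [0, 0, 0], "grip": 0},
    {"rot": [0, 0, 0], "travel": [0, 0, 0], "grip": 0},
    {"rot": [0, 0, 0], "travel": [0, 0, 0], "grip": 0},
    {"rot": [0, 0, 0], "travel": [0, 0, 0], "grip": 0},
    {"rot": [0, 0, 0], "travel": [0, 0, 0], "grip": 0},
    {"rot": [0, 0, 0], "travel": [0, 0, 0], "grip": 0},
    {"rot": [0, 0, 0], "travel": [0, 0, 0], "grip": 0},
    {"rot": [0, 0, 0], "travel": [0, 0, 0], "grip": 0},
  ],
  force=25,
)

```text
time: 5.0
ee_pos: [0.5068, 0.2878, 0.0825]
tool_rot: [0.742, 0.67, -0.002, -0.002]
contact_force: [-12.4, 1.7, 16.8]
finger_gap: 0.342
grip_force: 34.6
```

```bash
python3 - <<'E'
from h import *
im,d,c,W=save('wsq','wrist');cv2.imwrite('pics/wsq.png',im)
im,d,c,W=load('wscan')
a=np.radians(-6);o=np.array([.505,.2868]);Rm=np.array([[np.cos(a),np.sin(a)],[-np.sin(a),np.cos(a)]])
p=[]
for v in range(150,215):
  for u in range(300,345):
    q=at_d(c,W,u,v,d[v,u])
    if im[v,u].max()<70: p.append([*(Rm@(q[:2]-o)*1000),q[2]*1000])
p=np.array(p)
for z in range(65,125,8):
    k=p[(p[:,2]>=z)&(p[:,2]<z+8)]
    if len(k): print(z,len(k),np.percentile(k,[5,50,95],axis=0)[:,:2].round(1).tolist())
E
```

```text
65 3 [[21.2, -13.1], [23.3, -12.1], [25.3, -10.8]]
73 21 [[17.9, -5.8], [18.2, -0.8], [19.4, 6.0]]
81 39 [[5.5, -6.0], [20.5, 2.0], [21.8, 12.7]]
89 34 [[10.4, -6.6], [23.3, 1.0], [24.9, 9.5]]
97 43 [[7.3, -6.0], [26.0, 2.5], [27.3, 12.7]]
105 119 [[9.6, -6.5], [30.4, 1.4], [35.4, 12.5]]
113 26 [[5.4, -5.3], [22.0, 0.5], [34.4, 12.8]]
121 7 [[5.0, 12.2], [7.6, 12.8], [9.7, 12.8]]
```

View pics/wsq.png

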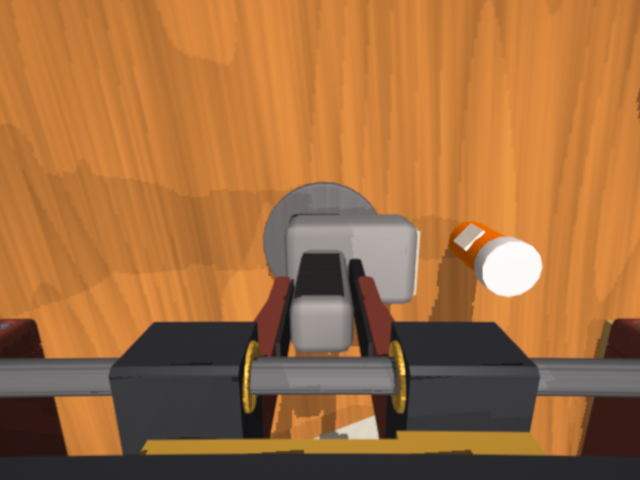

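```bash
python3 - <<'E'
from h import *
im,d,c,W=load('wsq')
cv2.imwrite('pics/cr.png',cv2.resize(im[230:350,240:400],(800,600),interpolation=cv2.INTER_CUBIC))
a=np.radians(-6);o=np.array([.505,.2868]);Rm=np.array([[np.cos(a),np.sin(a)],[-np.sin(a),np.cos(a)]])
for v in (262,268,275,282,290):
    print(v,[(u,*(Rm@(q[:2]-o)*1000).round(0).astype(int),int(q[2]*1000)) for u in range(270,392,6) for q in [at_d(c,W,u,v,d[v,u])]])
E
```

```text
262 [(270, np.int64(-42), np.int64(-15), 13), (276, np.int64(-37), np.int64(-15), 13), (282, np.int64(-32), np.int64(-15), 12), (288, np.int64(-22), np.int64(2), 63), (294, np.int64(-18), np.int64(4), 66), (300, np.int64(-12), np.int64(13), 93), (306, np.int64(-9), np.int64(13), 92), (312, np.int64(-5), np.int64(13), 93), (318, np.int64(-2), np.int64(13), 92), (324, np.int64(1), np.int64(13), 92), (330, np.int64(5), np.int64(13), 91), (336, np.int64(8), np.int64(13), 92), (342, np.int64(11), np.int64(11), 88), (348, np.int64(16), np.int64(6), 71), (354, np.int64(19), np.int64(8), 78), (360, np.int64(23), np.int64(7), 76), (366, np.int64(28), np.int64(4), 65), (372, np.int64(31), np.int64(4), 66), (378, np.int64(35), np.int64(4), 65), (384, np.int64(39), np.int64(4), 66), (390, np.int64(42), np.int64(4), 68)]
268 [(270, np.int64(-42), np.int64(-21), 12), (276, np.int64(-37), np.int64(-20), 12), (282, np.int64(-33), np.int64(-21), 10), (288, np.int64(-22), np.int64(-2), 62), (294, np.int64(-18), np.int64(-1), 65), (300, np.int64(-11), np.int64(12), 101), (306, np.int64(-8), np.int64(13
[... 2375 characters left out ...]
15), np.int64(12), 127), (294, np.int64(-13), np.int64(9), 121), (300, np.int64(-9), np.int64(13), 130), (306, np.int64(-7), np.int64(13), 130), (312, np.int64(-4), np.int64(13), 130), (318, np.int64(-1), np.int64(13), 130), (324, np.int64(1), np.int64(13), 131), (330, np.int64(4), np.int64(13), 129), (336, np.int64(7), np.int64(13), 131), (342, np.int64(10), np.int64(12), 129), (348, np.int64(13), np.int64(10), 123), (354, np.int64(16), np.int64(7), 117), (360, np.int64(18), np.int64(13), 130), (366, np.int64(20), np.int64(14), 131), (372, np.int64(23), np.int64(14), 131), (378, np.int64(36), np.int64(-16), 65), (384, np.int64(40), np.int64(-16), 65), (390, np.int64(44), np.int64(-15), 66)]
```

View pics/cr.png

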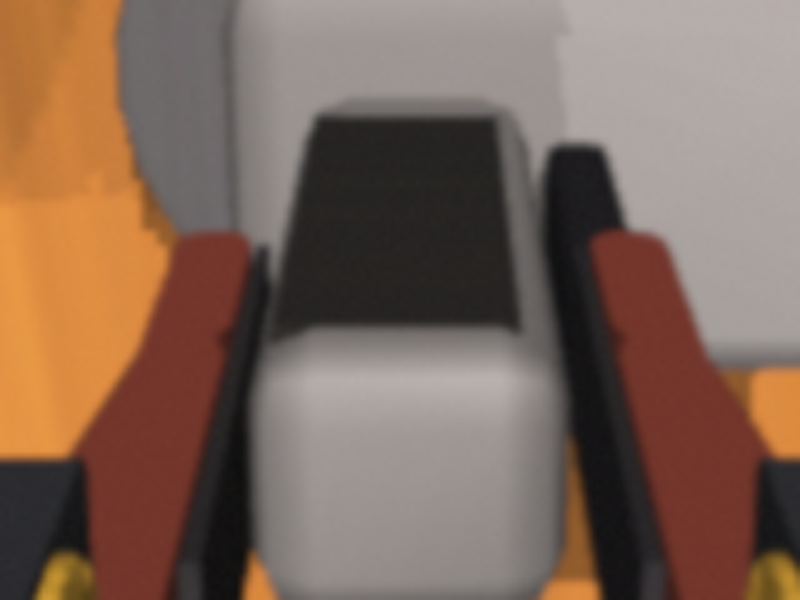

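The crop shows the bar upright and pressed against the handle between the pads, so the trigger is fully squeezed. I'll release it, rise and head for the key.

>>> drive_tool(
  moves=[
    {"rot": [0, 0, 0], "travel": [0, 0, 0], "grip": 1},
    {"rot": [0, 0, 0], "travel": [0, 0, 0], "grip": 1},
    {"rot": [0, 0, 0], "travel": [0, 0, 0], "grip": 1},
    {"rot": [0, 0, 0], "travel": [0, 0, 0], "grip": 1},
    {"rot": [0, 0, 0], "travel": [0, 0, 0], "grip": 1},
    {"rot": [0, 0, 0], "travel": [0, 0, 0], "grip": 1},
    {"rot": [0, 0, 0], "travel": [0, 0, 0.03], "grip": 1},
    {"rot": [0, 0, 0], "travel": [0, 0, 0.04], "grip": 1},
    {"rot": [0, 0, 0], "travel": [0, 0, 0.04], "grip": 1},
    {"rot": [0, 0, 0], "travel": [0, 0, 0.04], "grip": 1},
  ],
)

```text
time: 6.3
ee_pos: [0.5093, 0.287, 0.2318]
tool_rot: [0.743, 0.67, -0.001, -0.001]
contact_force: [0.1, 0.6, -0.3]
finger_gap: 1.002
grip_force: 0.0
```

```bash
python3 - <<'E'
from h import *
im,d,c,W=save('wrel','wrist')
a=np.radians(-6);o=np.array([.505,.2868]);Rm=np.array([[np.cos(a),np.sin(a)],[-np.sin(a),np.cos(a)]])
p=[]
for v in range(120,330):
  for u in range(240,420):
    if d[v,u]>0 and im[v,u].max()<80:
      q=at_d(c,W,u,v,d[v,u]);l=Rm@(q[:2]-o)*1000
      if abs(l[1])<9 and 15<l[0]<50: p.append([*l,q[2]*1000])
p=np.array(p)
for z in range(70,120,10):
    k=p[(p[:,2]>=z)&(p[:,2]<z+10)]
    if len(k): print(z,len(k),np.percentile(k,[5,50,95],axis=0)[:,:2].round(1).tolist())
s=r.state();print(s['time'],s['ee_pos'],s['finger_gap'],s['contact_force'])
E
```

```text
70 42 [[16.8, -6.0], [18.2, -0.3], [20.5, 7.3]]
80 61 [[19.5, -6.2], [21.2, 1.5], [23.3, 7.6]]
90 68 [[22.9, -6.3], [24.5, 1.3], [26.7, 7.7]]
100 78 [[25.5, -6.5], [27.6, 1.7], [31.3, 7.6]]
110 129 [[29.2, -6.7], [32.0, -0.1], [35.7, 6.4]]
6.35 [0.51235995 0.28834886 0.23765156] 0.9981354907838952 [1.65598924 0.73436398 2.68330756]
```

>>> drive_tool(
  moves=[
    {"rot": [0, 0, 0], "travel": [0, -0.03, 0], "grip": 1},
    {"rot": [0, 0, 10], "travel": [0, -0.05, 0], "grip": 0.6},
    {"rot": [0, 0, 10], "travel": [0, -0.05, 0], "grip": 0.6},
    {"rot": [0, 0, 10], "travel": [0, -0.05, 0], "grip": 0.6},
    {"rot": [0, 0, 10], "travel": [0, -0.05, 0], "grip": 0.6},
    {"rot": [0, 0, 10], "travel": [0, -0.05, 0], "grip": 0.6},
    {"rot": [0, 0, 10], "travel": [0, -0.05, 0], "grip": 0.6},
    {"rot": [0, 0, 10], "travel": [0, -0.05, 0], "grip": 0.6},
    {"rot": [0, 0, 1.2], "travel": [0, -0.05, 0], "grip": 0.6},
    {"rot": [0, 0, 0], "travel": [0, -0.05, -0.02], "grip": 0.6},
    {"rot": [0, 0, 0], "travel": [-0.003, -0.05, -0.03], "grip": 0.6},
    {"rot": [0, 0, 0], "travel": [0, -0.047, -0.04], "grip": 0.6},
  ],
)

```text
time: 7.85
ee_pos: [0.5073, -0.2917, 0.1406]
tool_rot: [0.214, 0.977, -0.0, 0.001]
contact_force: [1.4, 0.6, 0.3]
finger_gap: 0.604
grip_force: 0.0
```

>>> drive_tool(
  moves=[
    {"rot": [0, 0, 0], "travel": [0, 0, 0], "grip": 0.5},
    {"rot": [0, 0, 0], "travel": [0, 0, 0], "grip": 0.5},
  ],
)

```text
time: 8.1
ee_pos: [0.5068, -0.2891, 0.1409]
tool_rot: [0.214, 0.977, 0.001, -0.001]
contact_force: [0.3, 0.3, 0.4]
finger_gap: 0.502
grip_force: 0.0
```

```bash
python3 - <<'E'
from h import *
im,d,c,W=save('wk2','wrist')
s=r.state();print(s['time'],s['ee_pos'],np.degrees(R.from_quat(s['tool_rot']).as_euler('ZYX')),s['joint_pos'],s['contact_force'])
P=np.array([at_d(c,W,u,v,d[v,u]) for v in range(100,420) for u in range(180,470) if d[v,u]>0 and im[v,u].max()<90])
P=P[(P[:,2]>.073)&(P[:,2]<.085)&(np.hypot(P[:,0]-.507,P[:,1]+.29)<.035)]
print(len(P),cv2.minAreaRect((P[:,:2]*1000).astype(np.float32)))
E
```

```text
8.15 [ 0.50733512 -0.28891453  0.14163593] [ 1.55316638e+02 -1.60313008e-02  1.79971981e+02] [-6.36261036e-01  3.84581526e-01  1.60458558e+00  4.61383925e-04
  1.15279927e+00 -1.77643873e+00] [ 0.1928516  -0.18619376  0.22062574]
452 ((505.2804870605469, -289.5362548828125), (7.6658430099487305, 32.25498962402344), 65.37579345703125)
```

>>> drive_tool(
  moves=[
    {"rot": [0, 0, 0], "travel": [-0.001, -0.001, -0.04], "grip": 0.5},
    {"rot": [0, 0, 0], "travel": [0, 0, -0.03], "grip": 0.5},
    {"rot": [0, 0, 0], "travel": [0, 0, -0.015], "grip": 0.5},
    {"rot": [0, 0, 0], "travel": [0, 0, -0.006], "grip": 0.5},
    {"rot": [0, 0, 0], "travel": [0, 0, 0], "grip": 0.5},
    {"rot": [0, 0, 0], "travel": [0, 0, 0], "grip": 0},
    {"rot": [0, 0, 0], "travel": [0, 0, 0], "grip": 0},
    {"rot": [0, 0, 0], "travel": [0, 0, 0], "grip": 0},
    {"rot": [0, 0, 0], "travel": [0, 0, 0], "grip": 0},
    {"rot": [0, 0, 0], "travel": [0, 0, 0], "grip": 0},
    {"rot": [0, 0, 0], "travel": [0, 0, 0], "grip": 0},
  ],
  force=35,
)

```text
time: 9.52
ee_pos: [0.5062, -0.2909, 0.0503]
tool_rot: [0.214, 0.977, -0.0, -0.0]
contact_force: [-0.1, 0.4, 0.2]
finger_gap: 0.007
grip_force: 0.0
```

```bash
python3 - <<'E'
from h import *
im,d,c,W=save('wk3','wrist')
s=r.state();print(s['time'],s['ee_pos'],s['finger_gap'],s['grip_force'])
cv2.imwrite('pics/wk3.png',cv2.resize(im[100:460,160:480],(640,720))[:600])
im,d,c,W=save('top3','top')
E
```

```text
9.575 [ 0.50617451 -0.29084499  0.05025477] 0.0030121990944527626 0.0
```

View pics/wk3.png

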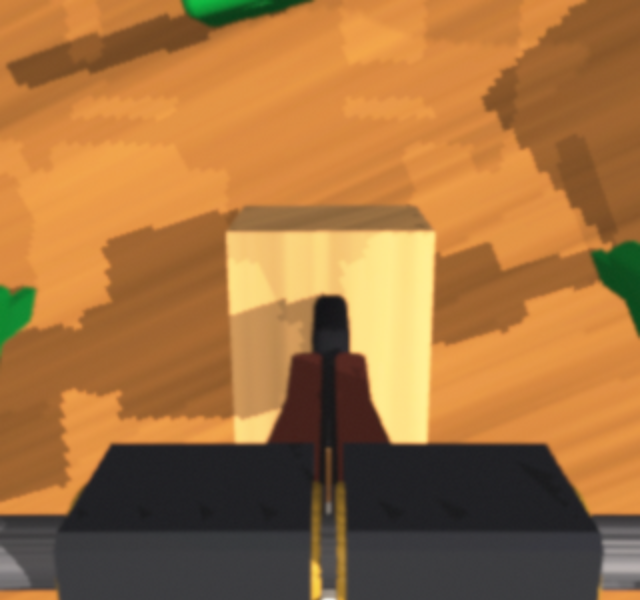

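```bash
python3 - <<'E'
from h import *
im,d,c,W=load('wk3')
o=np.array([.5062,-.2908]);a=np.radians(155.3)
Rm=np.array([[np.cos(a),np.sin(a)],[-np.sin(a),np.cos(a)]])
for v in range(244,340,6): print(v,[(u,*(Rm@(q[:2]-o)*1000).round().astype(int).tolist(),int(q[2]*1000),im[v,u].tolist()) for u in (310,318,325,332) for q in [at_d(c,W,u,v,d[v,u])]])
Ci=np.linalg.inv(W)
for p in [(.5062,-.2908,.05)]:
    q=Ci@[*p,1];print(q[:2]/q[2]*c['fx']+[c['cx'],c['cy']])
E
```

```text
244 [(310, 18, 8, 46, [124, 210, 250]), (318, 18, 3, 45, [127, 216, 252]), (325, 18, -1, 45, [118, 199, 246]), (332, 18, -5, 44, [125, 213, 251])]
250 [(310, 14, 8, 44, [88, 147, 202]), (318, 16, 3, 52, [39, 60, 82]), (325, 17, -1, 55, [24, 22, 23]), (332, 16, -5, 51, [66, 105, 143])]
256 [(310, 10, 8, 44, [77, 130, 178]), (318, 16, 3, 63, [24, 24, 29]), (325, 17, -1, 66, [24, 22, 24]), (332, 17, -5, 64, [32, 35, 41])]
262 [(310, 7, 8, 46, [90, 152, 206]), (318, 17, 3, 74, [22, 21, 23]), (325, 17, -1, 75, [26, 25, 25]), (332, 16, -5, 71, [31, 31, 34])]
268 [(310, 3, 8, 45, [88, 149, 202]), (318, 15, 3, 79, [31, 30, 30]), (325, 15, -1, 79, [41, 39, 39]), (332, 14, -5, 76, [44, 41, 42])]
274 [(310, -1, 8, 44, [84, 142, 194]), (318, 12, 3, 77, [31, 29, 30]), (325, 12, -1, 78, [40, 38, 39]), (332, 12, -4, 78, [45, 41, 43])]
280 [(310, 12, 6, 87, [27, 34, 71]), (318, 12, 2, 88, [34, 40, 84]), (325, 11, -1, 83, [29, 28, 30]), (332, 12, -4, 87, [34, 42, 86])]
286 [(310, 13, 6, 95, [28, 35, 70]), (318, 12, 2, 94, [28, 34, 69]), (325, 11, -1, 91, [26, 25, 27]), (332, 12, -4, 93, [30, 37, 76])
[... 440 characters left out ...]
 [27, 33, 69]), (318, 12, 2, 119, [26, 33, 68]), (325, 10, -1, 115, [28, 27, 28]), (332, 12, -4, 118, [25, 32, 68])]
316 [(310, 13, 5, 124, [27, 34, 69]), (318, 12, 2, 122, [27, 33, 67]), (325, 11, -1, 121, [26, 26, 27]), (332, 12, -4, 123, [27, 33, 69])]
322 [(310, 34, 3, 167, [34, 32, 36]), (318, 13, 2, 128, [28, 33, 64]), (325, 11, -1, 125, [29, 29, 31]), (332, 34, -2, 168, [34, 33, 40])]
328 [(310, 34, 3, 171, [34, 31, 30]), (318, 12, 2, 132, [28, 34, 64]), (325, 11, -1, 129, [33, 56, 82]), (332, 34, -2, 170, [35, 33, 38])]
334 [(310, 34, 3, 173, [32, 31, 30]), (318, 13, 2, 137, [29, 33, 63]), (325, 11, -1, 135, [33, 52, 78]), (332, 34, -2, 172, [34, 32, 36])]
[323.28417792 275.09784497]
```

```bash
python3 - <<'E'
from h import *
for n in ('wscan','wk3'):
    im,d,c,W=load(n);T=np.array(c['tool_from_camera'])
    P=[]
    for v in range(240,330):
        for u in range(200,450):
            if d[v,u]>0 and im[v,u,2]>1.6*im[v,u,0] and im[v,u,2]<130 and d[v,u]<.25:
                P.append((T@np.linalg.inv(W)@[*at_d(c,W,u,v,d[v,u]),1])[:3]*1000)
    P=np.array(P);print(n,len(P));i=np.argsort(-P[:,2])[:5];print(P[i].round(0).tolist()); L=P[P[:,1]<0];print(np.percentile(L,[0,2,50,98,100],axis=0).round(0).tolist())
E
```

```text
wscan 1506
[[1.0, 44.0, -31.0], [-0.0, 44.0, -31.0], [-1.0, 44.0, -31.0], [7.0, 44.0, -31.0], [-7.0, 44.0, -31.0]]
[[-9.0, -53.0, -79.0], [-8.0, -53.0, -76.0], [12.0, -47.0, -52.0], [13.0, -44.0, -32.0], [13.0, -44.0, -32.0]]
wk3 2017
[[16.0, 4.0, 1.0], [17.0, -2.0, 0.0], [17.0, -0.0, 0.0], [17.0, 3.0, 0.0], [17.0, -1.0, -0.0]]
[[4.0, -26.0, -120.0], [10.0, -22.0, -118.0], [12.0, -5.0, -63.0], [34.0, -1.0, -14.0], [35.0, -0.0, 0.0]]
```

The picture shows the fingers closed just above the key head. Depth confirms the fingertips really end about 31.5 mm short of the reported TCP, which matches the empty grip. I'll correct for that: open, go 31 mm lower and grip again.

>>> drive_tool(
  moves=[
    {"rot": [0, 0, 0], "travel": [0, 0, 0], "grip": 0.5},
    {"rot": [0, 0, 0], "travel": [0, 0, 0], "grip": 0.5},
    {"rot": [0, 0, 0], "travel": [0, 0, 0], "grip": 0.5},
    {"rot": [0, 0, 0], "travel": [0, 0, -0.015], "grip": 0.5},
    {"rot": [0, 0, 0], "travel": [0, 0, -0.015], "grip": 0.5},
    {"rot": [0, 0, 0], "travel": [0, 0, 0], "grip": 0.5},
    {"rot": [0, 0, 0], "travel": [0, 0, 0], "grip": 0},
    {"rot": [0, 0, 0], "travel": [0, 0, 0], "grip": 0},
    {"rot": [0, 0, 0], "travel": [0, 0, 0], "grip": 0},
    {"rot": [0, 0, 0], "travel": [0, 0, 0], "grip": 0},
    {"rot": [0, 0, 0], "travel": [0, 0, 0], "grip": 0},
  ],
  force=40,
)

```text
time: 11.0
ee_pos: [0.5064, -0.291, 0.0206]
tool_rot: [0.214, 0.977, -0.0, 0.0]
contact_force: [-0.6, 0.2, 1.9]
finger_gap: 0.109
grip_force: 40.0
```

```bash
python3 - <<'E'
from h import *
a=np.radians(-6);o=np.array([.505,.2868]);Rm=np.array([[np.cos(a),np.sin(a)],[-np.sin(a),np.cos(a)]])
for n,vr,ur in (('wsq',range(255,285),range(340,375)),('wrel',range(150,330),range(300,400))):
    im,d,c,W=load(n);p=[]
    for v in vr:
        for u in ur:
            if d[v,u]>0 and im[v,u].max()<62:
                q=at_d(c,W,u,v,d[v,u]);l=Rm@(q[:2]-o)*1000
                if 5<l[1]<10 and l[0]>14.5: p.append([*l,q[2]*1000])
    p=np.array(p);print(n,len(p))
    for z in range(68,118,5):
        k=p[(p[:,2]>=z)&(p[:,2]<z+5)]
        if len(k)>2: print(z,len(k),k[:,0].min().round(1),np.median(k[:,0]).round(1),k[:,0].max().round(1))
E
```

```text
wsq 243
73 29 16.2 19.3 23.1
78 36 15.9 19.3 22.8
83 38 16.1 18.9 23.0
88 46 15.8 18.9 22.8
93 41 16.0 19.3 22.8
98 37 15.8 17.9 22.3
103 12 15.8 16.4 18.6
wrel 80
78 9 18.6 20.3 22.5
83 7 21.2 22.1 24.1
88 9 22.0 23.0 25.7
93 9 23.7 24.6 27.4
98 9 25.2 26.3 29.0
103 11 26.0 27.6 30.5
108 23 28.3 31.1 35.5
```

The key is gripped (gap 9.6 mm, 40 N), and the trigger data show the bar went from a 0.3 rad lean to vertical. I'll lift the key and carry it over the lock.

>>> drive_tool(
  moves=[
    {"rot": [0, 0, 0], "travel": [0, 0, 0.015], "grip": 0},
    {"rot": [0, 0, 0], "travel": [0, 0, 0.03], "grip": 0},
    {"rot": [0, 0, 0], "travel": [0, 0, 0.035], "grip": 0},
    {"rot": [0, 0, 0], "travel": [0, 0, 0.035], "grip": 0},
    {"rot": [0, 0, 8.8], "travel": [-0.001, 0.047, 0], "grip": 0},
    {"rot": [0, 0, 8.8], "travel": [-0.001, 0.047, 0], "grip": 0},
    {"rot": [0, 0, 8.8], "travel": [-0.001, 0.047, 0], "grip": 0},
    {"rot": [0, 0, 8.8], "travel": [-0.001, 0.047, 0], "grip": 0},
    {"rot": [0, 0, 8.7], "travel": [-0.001, 0.047, 0], "grip": 0},
    {"rot": [0, 0, 0], "travel": [0, 0.0485, 0], "grip": 0},
    {"rot": [0, 0, 0], "travel": [0, 0, 0], "grip": 0},
    {"rot": [0, 0, 0], "travel": [0, 0, 0], "grip": 0},
  ],
)

```text
time: 12.5
ee_pos: [0.5015, -0.0077, 0.136]
tool_rot: [-0.167, 0.986, -0.0, 0.0]
contact_force: [0.6, -0.7, 0.0]
finger_gap: 0.112
grip_force: 40.0
```

```bash
python3 - <<'E'
from h import *
im,d,c,W=save('wl2','wrist')
s=r.state();print(s['time'],s['ee_pos'],np.degrees(R.from_quat(s['tool_rot']).as_euler('ZYX')),s['joint_pos'][5],s['contact_force'],s['finger_gap'])
T=np.array(c['tool_from_camera'])@np.linalg.inv(W)
# key head dark pixels in tool frame
P=np.array([np.r_[at_d(c,W,u,v,d[v,u]),u,v] for v in range(200,330) for u in range(280,370) if d[v,u]>0 and im[v,u].max()<70])
q=(T[:3,:3]@P[:,:3].T+T[:3,3:]).T*1000
k=q[(q[:,2]>-34)&(q[:,2]<10)&(q[:,0]>8)&(abs(q[:,1])<9)];print(len(k),np.percentile(k,[2,50,98],axis=0).round(1).tolist())
for z in range(-32,10,5):
    kk=k[(k[:,2]>=z)&(k[:,2]<z+5)]
    if len(kk):print(z,len(kk),kk.min(0).round(1),kk.max(0).round(1))
P=np.array([at_d(c,W,u,v,d[v,u]) for v in range(60,400,2) for u in range(100,560,2) if d[v,u]>0]);P=P[(P[:,2]>.082)&(P[:,2]<.09)];print('lid',cv2.minAreaRect((P[:,:2]*1000).astype(np.float32)))
hs=cv2.cvtColor(im,cv2.COLOR_BGR2HSV);m=((hs[...,0]>15)&(hs[...,0]<32)&(hs[...,1]>140)&(hs[...,2]>100))
vv,uu=np.where(m);g=[i for i in range(len(uu)) if .084<at_d(c,W,uu[i],vv[i],d[vv[i],uu[i]])[2]<.092]
print('brass',len(g));
if g: B=np.array([at_z(c,W,uu[i],vv[i],.088) for i in g]);print(B.min(0),B.max(0))
cv2.imwrite('pics/wl2c.png',cv2.resize(im[180:330,220:420],(800,600),interpolation=cv2.INTER_CUBIC))
E
```

```text
12.55 [ 0.50160737 -0.00817801  0.13584693] [-1.60812615e+02  3.35625998e-02 -1.79943679e+02] -2.058942280085621 [-0.40310254 -1.00427216 -1.19765067] 0.10751872560558541
60 [[9.9, -3.5, -33.9], [16.6, 0.9, -32.2], [17.2, 6.0, -28.8]]
-32 28 [ 16.1  -2.5 -32. ] [ 17.2   4.3 -28.7]
lid ((516.299072265625, -1.3147735595703125), (142.93418884277344, 200.51905822753906), 19.27647590637207)
brass 1019
[ 0.4856223  -0.02180428  0.088     ] [0.51425658 0.00737191 0.088     ]
```

View pics/wl2c.png

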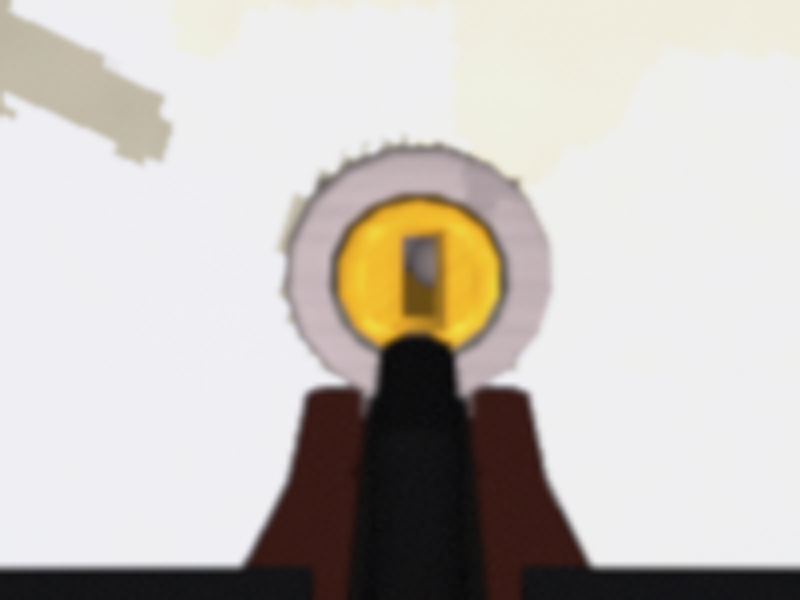

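The crop shows the slot at about (325.5,249) in the full frame, parallel to and in line with the key head, whose centre column is about 324.5. I'll compute the offset.

```bash
python3 - <<'E'
from h import *
im,d,c,W=load('wl2');T=np.array(c['tool_from_camera'])@np.linalg.inv(W)
tl=lambda p:(T@[*p,1])[:3]*1000
for q in [(325.5,248.75),(325.9,238.5),(325.3,259)]:
    p=at_z(c,W,*q,.088);print('slot',p,tl(p))
# key top end in tool frame: front edge face at depth
X,Y=ray(c,W,324.5,268)
TC=np.array(c['tool_from_camera']);o=TC[:3,3];dd=TC[:3,:3]@[X,Y,1]
t=(0.017-o[0])/dd[0];print('key y',(o+t*dd)*1000)
# head edges from dark run per row
for v in range(264,284,4):
    row=im[v].max(1)<60;us=[u for u in range(300,350) if row[u]];print(v,us[0],us[-1],[im[v,u].tolist() for u in (312,338)])
E
```

```text
slot [ 0.49979806 -0.00629033  0.088     ] [ 1.2220922   1.94096382 47.98959189]
slot [ 0.4924884  -0.00855248  0.088     ] [ 8.86886926  2.2151152  47.98405459]
slot [ 0.50718253 -0.00385334  0.088     ] [-6.55295482  1.80721943 47.99506593]
key y [ 17.           1.14100382 -35.0830542 ]
264 322 326 [[81, 151, 193], [99, 125, 142]]
268 316 332 [[170, 167, 182], [182, 178, 193]]
272 315 332 [[180, 175, 191], [181, 177, 192]]
276 315 333 [[172, 169, 183], [165, 161, 176]]
280 300 349 [[61, 59, 63], [54, 56, 77]]
```

>>> drive_tool(
  moves=[
    {"rot": [0, 0, 0], "travel": [-0.0009, 0.0006, -0.015], "grip": 0},
    {"rot": [0, 0, 0], "travel": [0, 0, -0.015], "grip": 0},
    {"rot": [0, 0, 0], "travel": [0, 0, -0.008], "grip": 0},
    {"rot": [0, 0, 0], "travel": [0, 0, -0.004], "grip": 0},
    {"rot": [0, 0, 0], "travel": [0, 0, -0.003], "grip": 0},
    {"rot": [0, 0, 0], "travel": [0, 0, 0], "grip": 0},
  ],
)

```text
time: 13.3
ee_pos: [0.5004, -0.0067, 0.0903]
tool_rot: [-0.167, 0.986, -0.0, 0.0]
contact_force: [1.4, 0.0, 0.7]
finger_gap: 0.108
grip_force: 40.0
```

>>> drive_tool(
  moves=[
    {"rot": [0, 0, 0], "travel": [0, 0, -0.003], "grip": 0},
    {"rot": [0, 0, 0], "travel": [0, 0, -0.003], "grip": 0},
    {"rot": [0, 0, 0], "travel": [0, 0, 0], "grip": 0},
  ],
)

```text
time: 13.68
ee_pos: [0.5009, -0.0067, 0.0851]
tool_rot: [-0.167, 0.986, -0.0, 0.001]
contact_force: [-1.8, 0.5, 8.4]
finger_gap: 0.114
grip_force: 40.0
```

>>> drive_tool(
  moves=[
    {"rot": [0, 0, 0], "travel": [-0.0005, 0.0014, -0.001], "grip": 0},
    {"rot": [0, 0, 0], "travel": [0.001, -0.0028, -0.001], "grip": 0},
    {"rot": [0, 0, 0], "travel": [-0.001, 0.0028, -0.001], "grip": 0},
    {"rot": [0, 0, 0], "travel": [0.001, -0.0028, -0.001], "grip": 0},
    {"rot": [0, 0, 0], "travel": [-0.001, 0.0028, -0.001], "grip": 0},
    {"rot": [0, 0, 0], "travel": [0.001, -0.0028, -0.001], "grip": 0},
  ],
)

```text
time: 14.42
ee_pos: [0.5004, -0.0079, 0.0781]
tool_rot: [-0.167, 0.986, 0.0, -0.0]
contact_force: [0.4, -0.6, -1.3]
finger_gap: 0.107
grip_force: 40.0
```

>>> drive_tool(
  moves=[
    {"rot": [0, 0, 0], "travel": [-0.001, 0.0028, -0.0015], "grip": 0},
    {"rot": [0, 0, 0], "travel": [0.001, -0.0028, -0.0015], "grip": 0},
    {"rot": [0, 0, 0], "travel": [-0.001, 0.0028, -0.0015], "grip": 0},
    {"rot": [0, 0, 0], "travel": [0.001, -0.0028, -0.0015], "grip": 0},
    {"rot": [0, 0, 0], "travel": [-0.001, 0.0028, -0.0015], "grip": 0},
    {"rot": [0, 0, 0], "travel": [0.001, -0.0028, -0.0015], "grip": 0},
    {"rot": [0, 0, 0], "travel": [-0.001, 0.0028, -0.0015], "grip": 0},
    {"rot": [0, 0, 0], "travel": [0.001, -0.0028, -0.0015], "grip": 0},
  ],
)

```text
time: 15.42
ee_pos: [0.5003, -0.0075, 0.066]
tool_rot: [-0.167, 0.986, 0.0, -0.0]
contact_force: [-0.4, 3.4, 1.9]
finger_gap: 0.109
grip_force: 40.0
```

>>> drive_tool(
  moves=[
    {"rot": [0, 0, 0], "travel": [-0.001, 0.0028, -0.001], "grip": 0},
    {"rot": [0, 0, 0], "travel": [0.001, -0.0028, -0.001], "grip": 0},
    {"rot": [0, 0, 0], "travel": [-0.0005, 0.0014, -0.001], "grip": 0},
    {"rot": [0, 0, 0], "travel": [0, 0, 0], "grip": 0},
  ],
)

```text
time: 15.92
ee_pos: [0.5003, -0.0073, 0.0636]
tool_rot: [-0.167, 0.986, -0.001, -0.0]
contact_force: [-1.3, -3.7, 4.6]
finger_gap: 0.111
grip_force: 40.0
```

>>> drive_tool(
  moves=[
    {"rot": [0, 0, 0], "travel": [0, 0, -0.001], "grip": 0},
    {"rot": [0, 0, 0], "travel": [0, 0, 0], "grip": 0},
    {"rot": [0, 0, 0], "travel": [0, 0, 0], "grip": 0},
  ],
)

```text
time: 16.3
ee_pos: [0.5004, -0.0073, 0.0635]
tool_rot: [-0.167, 0.986, -0.001, 0.0]
contact_force: [-4.0, -2.7, 16.1]
finger_gap: 0.115
grip_force: 40.0
```

The key is home: it stopped at the predicted height and the force rises steeply. Now turn it clockwise.

>>> drive_tool(
  moves=[
    {"rot": [0, 0, -5], "travel": [0, 0, 0.0005], "grip": 0},
    {"rot": [0, 0, -8], "travel": [0, 0, 0], "grip": 0},
    {"rot": [0, 0, -8], "travel": [0, 0, 0], "grip": 0},
    {"rot": [0, 0, -8], "travel": [0, 0, 0], "grip": 0},
    {"rot": [0, 0, -8], "travel": [0, 0, 0], "grip": 0},
    {"rot": [0, 0, -8], "travel": [0, 0, 0], "grip": 0},
  ],
  force=50,
)

```text
time: 17.05
ee_pos: [0.5009, -0.0067, 0.0635]
tool_rot: [0.225, 0.974, 0.0, 0.001]
contact_force: [-1.2, -0.1, 9.6]
finger_gap: 0.113
grip_force: 50.0
```

>>> drive_tool(
  moves=[
    {"rot": [0, 0, -8], "travel": [0, 0, 0], "grip": 0},
    {"rot": [0, 0, -8], "travel": [0, 0, 0], "grip": 0},
    {"rot": [0, 0, -8], "travel": [0, 0, 0], "grip": 0},
    {"rot": [0, 0, -8], "travel": [0, 0, 0], "grip": 0},
    {"rot": [0, 0, -8], "travel": [0, 0, 0], "grip": 0},
    {"rot": [0, 0, -8], "travel": [0, 0, 0], "grip": 0},
    {"rot": [0, 0, 0], "travel": [0, 0, 0], "grip": 0},
    {"rot": [0, 0, 0], "travel": [0, 0, 0], "grip": 0},
  ],
)

```text
time: 18.05
ee_pos: [0.5012, -0.0067, 0.0636]
tool_rot: [0.6, 0.8, 0.0, 0.001]
contact_force: [-0.4, -0.7, 8.2]
finger_gap: 0.109
grip_force: 50.0
```

```bash
python3 - <<'E'
from h import *
im,d,c,W=save('wt','wrist')
s=r.state();print({k:np.round(v,3) for k,v in s.items() if k!='dq'},np.degrees(R.from_quat(s['tool_rot']).as_euler('ZYX')))
T=np.array(c['tool_from_camera'])@np.linalg.inv(W)
P=np.array([at_d(c,W,u,v,d[v,u]) for v in range(220,290) for u in range(295,355) if d[v,u]>0 and im[v,u].max()<70])
q=(T[:3,:3]@P.T+T[:3,3:]).T*1000;k=q[(q[:,2]<0)&(q[:,0]>10)]
for v in range(225,285,4):
    us=[u for u in range(290,360) if im[v,u].max()<60];print(v,us[:1],us[-1:],end=';')
cal=r.get_calibration('top');im,d,c,W=save('topt','top')
E
```

```text
{'time': np.float64(18.1), 'joint_pos': array([-0.151,  0.38 ,  1.864,  0.   ,  0.897, -0.434]), 'tau': array([ 4.0000e-03, -4.0842e+01, -1.7143e+01,  1.6600e-01, -9.2000e-02,
        7.6000e-02]), 'ee_pos': array([ 0.501, -0.007,  0.064]), 'tool_rot': array([0.6  , 0.8  , 0.   , 0.001]), 'contact_force': array([ 0.025, -0.671,  8.078]), 'torque': array([-0.073, -0.018,  0.061]), 'grip_force': np.float64(50.003), 'finger_gap': np.float64(0.111)} [1.06203443e+02 3.56759324e-02 1.79910028e+02]
225 [] [];229 [] [];233 [] [];237 [] [];241 [] [];245 [] [];249 [] [];253 [] [];257 [] [];261 [] [];265 [317] [330];269 [315] [332];273 [314] [332];277 [314] [333];281 [309] [337];
```

The hand turned 93°, the key didn't shift in the grip, and the spring torque is felt (0.06 N m). The trigger is released, so I'm handing in.

```bash
python3 -c "
from plant import r
print(r.finish_job())"
```

```text
the job is handed in; nothing more can be done
None
```

I squeezed the scanner trigger fully and let it spring back, then pushed the key home and turned it 93° clockwise. I handed the job in at about 18 s with the key still gripped and held against its spring; no verdict came back. The arm touched neither the vial nor the egg cup, as far as I could tell.

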